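# Load the hinged drill jig, pin it and hold it shut

## Robot

A 6-joint arm with a two-finger parallel gripper is mounted at the origin on the work surface; the furniture and walls round the work are solid. World frame = base frame: x ahead of the robot, y to its left, z up, the work surface at z = 0. Lengths are in m, angles in degrees, forces in N, time in s.
With the tool pointing down it reaches from about 0.325 to 1 m from the base axis. Payload 5.1 kg.
Tool frame: the origin (TCP) lies between the finger pads; the fingertips stand 8 mm ahead of it and the grasp point (between the pads) lies 11 mm behind it; z points along the fingers, y is the line along which they close (so a half turn about z gives the same grasp; the last joint's range is limited). The gripper opens to 85 mm and grips with 20 to 120 N. Pads are 22 mm wide; open, the fingers measure 114 mm over their backs; the gripper's body (76 mm by 85 mm) begins 54 mm behind the grasp point. The pads swing forward as they close: fully open they stand 13 mm farther back than shut.
Start: joints at [-73.201, 7.093, 94.555, -0, 78.352, -4.733], TCP at [0.239, -0.605, 0.239] pointing down, gripper open.
Joint ranges: [-149.61, 149.61], [-58.7, 133.49], [1.44, 155.28], [-77.14, 257.14], [18.33, 153.61], [-166.67, 166.67]. Speed limits (degrees/s): [147.25, 147.25, 180, 180, 180, 180].

## Interface

Orientations are given as a 3x3 rotation matrix whose columns are the frame's x, y, z axes.
In Python, from workcell import ctrl gives the robot as it stands.
- The arm moves only by the tool step_arm, never from a script. Its arguments are lists of equal length, an entry for each row: "xyz": the shift along the world's x, y, z normalised to -1 to 1, where 1 is 50 mm, a list of three; "dr": the turn, a rotation vector about the world's x, y, z normalised to -1 to 1, where 1 is 180 degrees, a list of three. In form: {"xyz": [[x, y, z], ...], "dr": [[wx, wy, wz], ...]}. A call has 1 to 8 rows; each row shifts and turns the commanded pose from where the row before left it; what a row does not reach is not made up. A row lasts 1/12 s, in which the tool goes at most 41.7 mm and 7.16 degrees, less where a joint would pass 70% of its speed; a pose out of reach is approached as far as the arm can. A call with a number of a shift or a turn outside -1 to 1 is refused whole. A call with a gripper value outside its range is refused whole. "grip" is the opening, from 0 (shut) to 1 (fully open), set as the call begins (left out, the last holds). The fingers move at their own pace and stop on an object; the grip force is fixed at half the most. Time passes only in rows, so rows that do not move let the fingers close. It gives the time, the measured TCP pose, the force, the opening and the grip force at its end, in the units of the state.
- ctrl.get_state(): the state, without advancing time (a new reading comes with each control period).
- ctrl.capture(name): name is "scene" or "side" or "wrist"; returns a dict with "pixels" (420x560x3 uint8, red, green, blue), "fovy" (degrees; the focal length in pixels is half the picture's height over the tangent of half this angle, whatever the lens; pixels are square), "cx", "cy" (the principal point, pixels), "R" (3x3) and "t" (3): a world point X has camera coordinates R X + t; the wrist camera has in their place "tool_from_camera" (4x4, takes a point from camera to tool coordinates, whose origin is the TCP and whose axes are the flange's). Camera axes: x right, y down, z forward; pixel columns grow to the right and rows downward; lengths in m; the calibration is good to about 2 mm. A picture is of the moment at which its call begins: read the wrist's pose just before it. There is no depth.
- ctrl.job_done(): hands the job in; it is judged then, once.
The state is a dict: "time_s": time; "joint_pos": joint angles; "joint_velocities": joint speeds; "joint_torque": joint torques, N m; "position": TCP position; "ee_rot": TCP orientation; "ft_force": force on the tool from outside, world axes, zero at the start; "wrist_torque": the same for the moment, N m; "opening": opening from 0.0 (shut) to 1.0 (fully open); "grip_force": force on a finger pad.
Only numpy, scipy, OpenCV 4.12 (cv2) and the standard library are available. Lean on these libraries where they do the work, as an engineer would, in place of code of your own. Each camera call takes 0.05 s, during which the arm holds its last target. There are 200 camera calls.

## Task

Get the pine packer ready for drilling: lay the square packer flat and fully down in the square nest of the hinged drill jig, swing the jig's leaf over onto it, and push the black-knobbed pin down through the hole in the leaf and into the hole in the post below. The leaf is sprung and rises again when let go, so finish while still holding the pin by its knob and pressing it down, so that its collar keeps the leaf fully shut; leave the other things on the bench where they are.

Things in the scene. Friction and masses are not known exactly. Their poses are not given: they have to be found in the camera images.
- jig: Hinged drill jig fixed to the bench, aluminium base 100 x 180 mm, with a dark steel nest frame in the middle. Origin: centre of its underside. Its z is up, its long axis is y: hinge at y = +67 mm, nest at y = 0, pin post at y = -67 mm. It stands at any yaw within 0.3 rad of the robot's axes.
- nest (a point): Centre of the nest floor (16 mm above the bench), axes as the jig's. The nest is a square pocket of 48 x 48 mm, sides along the jig's x and y, 8 mm deep (rim 24 mm above the bench) with a 2 mm chamfer; free space beside the packer along the jig's x for the fingers above the rim.
- post_hole (a point): Centre of the mouth of the vertical hole in the aluminium pin post, 38 mm above the bench; hole 12.5 mm in diameter, through, axes as the jig's.
- leaf_hinge (a point): Middle of the leaf's hinge axis (the jig's x), 45 mm above the bench. The steel leaf is 66 mm wide, 10 mm thick (5 mm either side of the axis), 0.3 kg, and reaches 170 mm from the axis, the last 22 mm a tab 40 mm wide. Under it is a red sprung pressure plate that meets the packer; on top two brass drill bushes stand 3.5 mm proud over the nest.
- leaf (a joint): Angle of the leaf, rad: 0 shut (level), growing as its free end rises; starts open at 1.72 to 1.95, stop at 2.05. A tight damped hinge (0.10 N m friction) keeps it open; pushed over from behind it sinks slowly by itself from below about 0.9. It comes to rest ajar on the packer at about 0.07; about 7 N down at the pin hole shuts it fully, and it springs up again when let go.
- leaf_hole (a point): Centre of the pin hole on the leaf's upper (outer) face, 134 mm from the hinge axis; 14 mm in diameter, through the 10 mm leaf. Above the post's hole when the leaf is shut. Its axes turn with the leaf: z out of the outer face, y towards the hinge.
- leaf_tab (a point): Middle of the tab at the leaf's free end, on its upper (outer) face, 158 mm from the hinge axis. With the leaf standing open the outer face is the back, away from the nest. Axes as leaf_hole's.
- packer: Square pine packer, 45 x 45 x 20 mm, 20 g, lying flat on the bench at any yaw. Origin: centre of its underside, z up.
- pin: Jig pin, 70 g, standing upright in the pin block. Origin: centre of the underside of its dark collar (28 mm in diameter, 5 mm thick); z up along its axis. Below: a steel shank 10 mm in diameter, 42 mm long, its last 9 mm tapering to 4.4 mm. Above: a round black knob 24 mm in diameter, up to 36 mm above the origin. Fully home in the jig with the leaf shut, its origin is 50 mm above the bench.
- pin_block: Fixed pale beech block 60 x 60 x 45 mm, origin at the centre of its underside; the pin stands in its middle hole (12 mm), collar on the top face. Four small empty drill holes round it are only marks.
- glue_tub: Bystander: pale tub, 100 mm wide, 92 mm high. Origin: centre of its underside.
- batten: Bystander: pale wooden block 30 x 85 x 30 mm. Origin: centre of its underside.
- stop_block: Bystander: dark hardwood stop block 34 x 60 x 24 mm, near the tape rolls. Origin: centre of its underside.
There are look-alikes about, which are no part of the job. Leave any blue look-alike of the pin alone.

How it is judged:
By the outcome, as a careful person would: the job done as asked, in the order asked, and still so for the second after the job is handed in, while the arm keeps its last pose, push and grip.
It also fails if it takes over 72 s, if anything falls off the work surface, if the arm or the gripper's body presses on something with over 40 N, if the wrist force passes 120 N, or if a joint passes its speed limit or range.

## Working session

There is one attempt and no reset: what is moved stays moved. The work goes in short steps, Python scripts to look and compute and a tool call to move; the robot and the scene stay as the last step left them, time stands still between calls to the robot, and variables do not carry over. Pictures are saved under pics/ and viewed, at most 10 in all, crops included, and the job is handed in when it is done.

Besides the shell and the picture viewer there is one more tool, called after ">>>" as name(argument=value, ...) on one line, values as JSON. step_arm: Moves the arm, as the interface text tells. Scaled input: -1 to 1 covers 50 mm each way for a shift and 180 degrees each way for a turn. Its arguments: {"type":"object","properties":{"xyz":{"type":"array","items":{"type":"array","items":{"type":"number","minimum":-1,"maximum":1}}},"dr":{"type":"array","items":{"type":"array","items":{"type":"number","minimum":-1,"maximum":1}}},"grip":{"type":"number"}},"required":["xyz","dr"]}

```bash
mkdir -p pics; ls; cat > h.py <<'E'
import numpy as np, cv2
from workcell import ctrl
def cap(n,f=None):
    s=ctrl.get_state(); c=ctrl.capture(n)
    if n=="wrist":
        T=np.array(c["tool_from_camera"]);R=np.array(s["ee_rot"]);p=np.array(s["position"])
        A=R@T[:3,:3];b=R@T[:3,3]+p
        c["R"]=A.T;c["t"]=-A.T@b
    c["R"]=np.array(c["R"]);c["t"]=np.array(c["t"])
    c["f"]=c["pixels"].shape[0]/2/np.tan(np.radians(c["fovy"])/2)
    if f: cv2.imwrite("pics/"+f,c["pixels"][:,:,::-1])
    np.save("last_%s.npy"%n,c,allow_pickle=True)
    return c
def load(n): return np.load("last_%s.npy"%n,allow_pickle=True).item()
def ray(c,u,v):
    d=c["R"].T@np.array([(u-c["cx"])/c["f"],(v-c["cy"])/c["f"],1.]);return -c["R"].T@c["t"],d/np.linalg.norm(d)
def onz(c,u,v,z):
    o,d=ray(c,u,v);return o+d*(z-o[2])/d[2]
def proj(c,X):
    q=c["R"]@np.array(X)+c["t"];return q[:2]/q[2]*c["f"]+[c["cx"],c["cy"]]
def tri(c1,p1,c2,p2):
    o1,d1=ray(c1,*p1);o2,d2=ray(c2,*p2)
    s=np.linalg.lstsq(np.c_[d1,-d2],o2-o1,rcond=None)[0]
    a=o1+s[0]*d1;b=o2+s[1]*d2;return (a+b)/2,np.linalg.norm(a-b)
E
python3 - <<'E'
from h import *
a=cap("scene");b=cap("side");w=cap("wrist")
s=ctrl.get_state();print(s["ee_rot"],s["position"],s["opening"])
for c in(a,b,w):print(-c["R"].T@c["t"],c["R"][2],c["f"])
cv2.imwrite("pics/a.png",a["pixels"][:,:,::-1]);cv2.imwrite("pics/b.png",b["pixels"][:,:,::-1])
E
```

```text
pics
[[ 9.30218894e-01  3.67004894e-01 -4.66580600e-04]
 [ 3.67005164e-01 -9.30217592e-01  1.56233809e-03]
 [ 1.39364243e-04 -1.62455390e-03 -9.99998671e-01]] [ 0.23839114 -0.60422035  0.23833858] 0.9993774956617566
[-0.42219222 -0.89719707  0.60217601] [ 0.63739153  0.66209069 -0.39416743] 454.99022437043084
[ 0.21668773 -1.18747299  0.51959891] [ 0.19126205  0.92266709 -0.33481976] 512.5911854628373
[ 0.30297729 -0.57938984  0.37233631] [-0.25320662 -0.09692073 -0.96254495] 353.2180699872723
```

View pics/a.png

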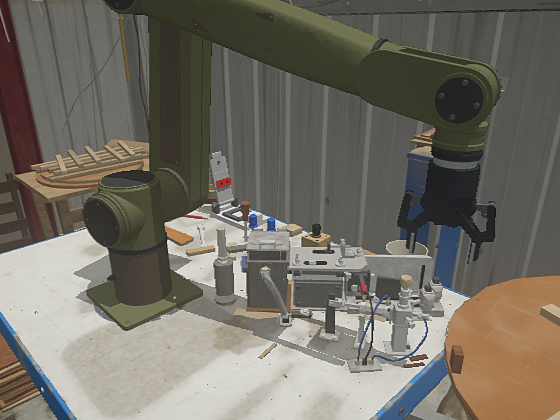

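View pics/b.png

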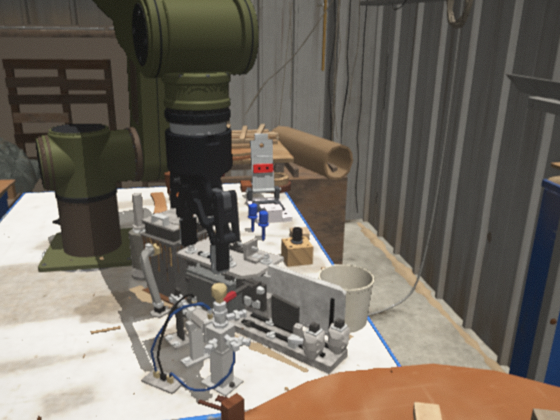

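Scene: the open jig leaf with its red plate is at about (222,178), the black-knobbed pin in its block at (317,232), blue look-alikes at (253,220) and (270,224), and a big fixture in front. Side: leaf at (262,165), pin at (297,238), blue pins at (253,212) and (263,218), tub at (347,290). Packer candidates in the scene view are the small pale block near (293,230) and pieces near (180,237) and (200,250). I'll crop and triangulate.

```bash
python3 - <<'E'
from h import *
a=load("scene");b=load("side")
for n,p,q in [("pin knob",(317,229),(297,232)),("red",(223,183),(263,169)),("leaf top",(216,153),(261,137)),("blue",(270,222),(263,216))]:
    print(n,*tri(a,p,b,q))
A=cv2.resize(a["pixels"][140:270,150:350],None,fx=4,fy=4,interpolation=2)[:,:,::-1]
B=cv2.resize(b["pixels"][120:270,140:340],None,fx=3.9,fy=3.9,interpolation=2)[:,:,::-1]
cv2.imwrite("pics/a2.png",A);cv2.imwrite("pics/b2.png",B[:600])
E
```

```text
pin knob [ 0.46587121 -0.14135352  0.07101457] 0.004464194229844237
red [0.45495355 0.26754759 0.10870969] 0.0007991569974026581
leaf top [0.45410102 0.29609006 0.20284437] 0.00636914372926424
blue [ 0.40993197 -0.00872194  0.0658667 ] 2.5399225606150313e-05
```

View pics/a2.png

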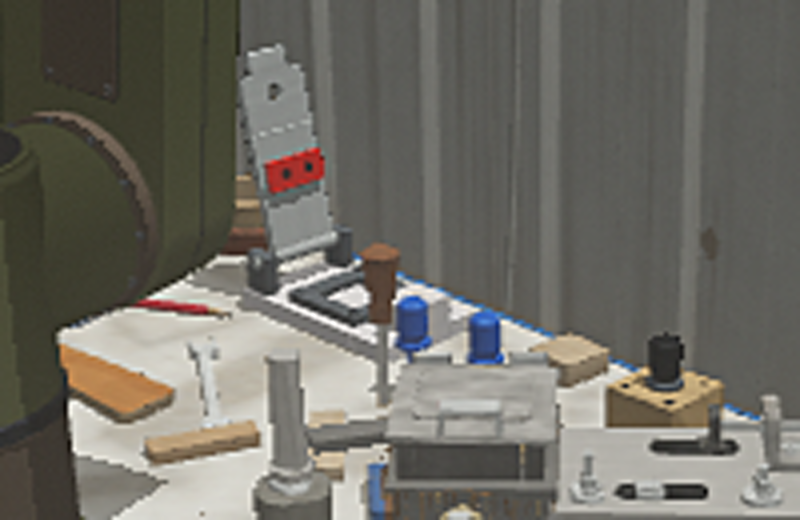

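Scene crop: the pale block at full pixel (294,229) and blocks near (232,245) and (200,250) could each be the packer. The black-knobbed pin is at (316,230), and the blue ones are left alone. The brown tool at (245,215) is a screwdriver. I need a top view, so I'll rise and go over the area with the wrist camera.

>>> step_arm(xyz=[[0,0,0.8],[0,0,0.8],[0,0,0.8],[0,0,0.8],[0.2,0.78,0],[0.2,0.78,0],[0.2,0.78,0],[0.2,0.78,0]], dr=[[0,0,0],[0,0,0],[0,0,0],[0,0,0],[0,0,0.024],[0,0,0.024],[0,0,0.024],[0,0,0.024]], grip=1)

```text
time_s: 0.82
position: [0.2785, -0.4471, 0.399]
ee_rot: [[0.777, 0.629, -0.0], [0.629, -0.777, 0.0], [0.0, -0.0, -1.0]]
ft_force: [0.6, 0.1, 0.2]
opening: 0.997
grip_force: 0.0
```

>>> step_arm(xyz=[[0.2,0.78,0],[0.2,0.78,0],[0.2,0.78,0],[0.2,0.78,0],[0.2,0.78,0],[0.2,0.78,0],[0.2,0.78,0],[0.2,0.78,0]], dr=[[0,0,0.024],[0,0,0.024],[0,0,0.024],[0,0,0.024],[0,0,0.024],[0,0,0.024],[0,0,0.024],[0,0,0.024]])

```text
time_s: 1.48
position: [0.3583, -0.1348, 0.3992]
ee_rot: [[0.283, 0.959, 0.001], [0.959, -0.283, -0.0], [-0.0, 0.001, -1.0]]
ft_force: [1.8, -0.2, -0.4]
opening: 0.999
grip_force: 0.0
```

>>> step_arm(xyz=[[0.2,0.78,0],[0.2,0.78,0],[0.2,0.78,0],[0.2,0.78,0],[0,0,0],[0,0,0]], dr=[[0,0,0.024],[0,0,0.024],[0,0,0.024],[0,0,0.024],[0,0,0],[0,0,0]])

```text
time_s: 1.98
position: [0.3984, 0.0215, 0.3989]
ee_rot: [[-0.017, 1.0, -0.001], [1.0, 0.017, -0.0], [-0.0, -0.001, -1.0]]
ft_force: [-0.3, -0.1, 0.8]
opening: 1.0
grip_force: 0.0
```

```bash
python3 - <<'E'
from h import *
w=cap("wrist","w1.png");a=cap("scene");b=cap("side")
B=cv2.resize(b["pixels"][110:270,130:330],None,fx=3.7,fy=3.7,interpolation=2)[:,:,::-1];cv2.imwrite("pics/b3.png",B)
s=ctrl.get_state();print(s["position"],s["ft_force"],s["joint_pos"])
E
```

```text
[0.3984042  0.01855202 0.39915541] [-0.00950685 -0.13154433 -0.1366882 ] [-5.04278259e+00 -2.87326380e+01  1.10413061e+02 -2.16977623e-02
  9.83351063e+01 -5.59570983e+00]
```

View pics/w1.png

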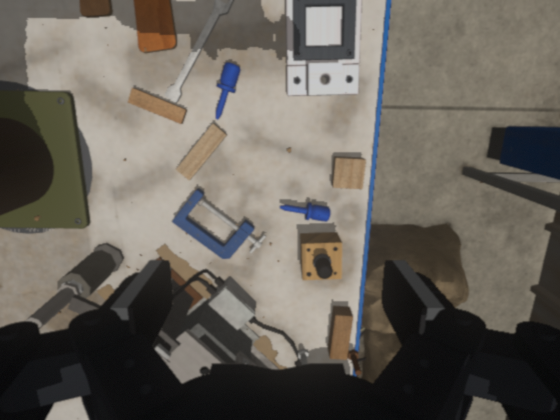

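Wrist view from above:
- The square pale block at (348,172) is the packer candidate.
- Oblong blocks at (200,150), (157,104) and (340,335) are not square.
- The pin with its black knob is at (322,265) in its beech block.
- The blue items at (315,211) and (228,80) are look-alikes.
- The jig nest is at (323,27) and the post hole at (325,78).

Now I'll measure these.

```bash
cat >> h.py <<'E'
def blob(c,m,near,z,amin=60):
    n,l,st,ce=cv2.connectedComponentsWithStats(m.astype(np.uint8))
    k=[i for i in range(1,n) if st[i,4]>amin]
    i=min(k,key=lambda i:np.hypot(*(ce[i]-near)))
    cs,_=cv2.findContours((l==i).astype(np.uint8),cv2.RETR_EXTERNAL,cv2.CHAIN_APPROX_NONE)
    p=max(cs,key=len)[:,0]
    P=np.array([onz(c,u,v,z)[:2] for u,v in p])
    r=cv2.minAreaRect((P*1000).astype(np.float32))
    return ce[i],st[i,4],r
E
python3 - <<'E'
from h import *
w=load("wrist");im=w["pixels"];h=cv2.cvtColor(im,cv2.COLOR_RGB2HSV)
for p in [(348,172),(310,262),(325,78),(323,25),(300,60),(340,10),(322,270),(360,180)]: print(p,im[p[1],p[0]],h[p[1],p[0]])
H,S,V=h[...,0],h[...,1],h[...,2]
wood=(H>8)&(H<25)&(S>85)&(V>90)
print("packer",blob(w,wood,(348,172),.02))
print("block",blob(w,wood,(320,255),.045))
print("knob",blob(w,V<45,(322,265),.075),onz(w,322,264,.086))
print("hole",onz(w,325,78,.038), "nest",onz(w,323,27,.016))
for z,p in [(.038,(288,94)),(.038,(357,93))]:print(onz(w,*p,z))
cv2.imwrite("pics/w1z.png",cv2.resize(im[0:290,270:390],None,fx=2.05,fy=2.05,interpolation=2)[:,:,::-1])
cv2.imwrite("pics/crop.png",np.hstack([cv2.resize(im[0:110,270:390],None,fx=4,fy=4,interpolation=2),cv2.resize(im[145:255,290:370],None,fx=4,fy=4,interpolation=2)])[:,:,::-1])
E
```

```text
(348, 172) [161 136 106] [ 16  87 161]
(310, 262) [171 135  91] [ 17 119 171]
(325, 78) [90 86 81] [17 25 90]
(323, 25) [195 196 195] [ 60   1 196]
(300, 60) [125 125 124] [ 30   2 125]
(340, 10) [186 184 182] [ 15   5 186]
(322, 270) [56 52 50] [10 27 56]
(360, 180) [150 124  95] [ 16  93 150]
packer (array([349.96511628, 173.77906977]), np.int32(172), ((506.9905090332031, -5.624362945556641), (42.08251953125, 11.41010856628418), 86.30111694335938))
block (array([320.8102981 , 258.70189702]), np.int32(1107), ((467.3700256347656, -135.0699920654297), (60.17265701293945, 61.05796432495117), 3.7564537525177))
knob (array([280.37691767, 366.0638465 ]), np.int32(48366), ((406.8643798828125, -261.8564453125), (908.835693359375, 281.0548095703125), 1.0071865320205688)) [ 0.46322705 -0.12119123  0.086     ]
hole [0.46049911 0.12459645 0.038     ] nest [0.45719071 0.19023694 0.016     ]
[0.41204923 0.10356727 0.038     ]
[0.50430621 0.10636455 0.038     ]
```

View pics/crop.png

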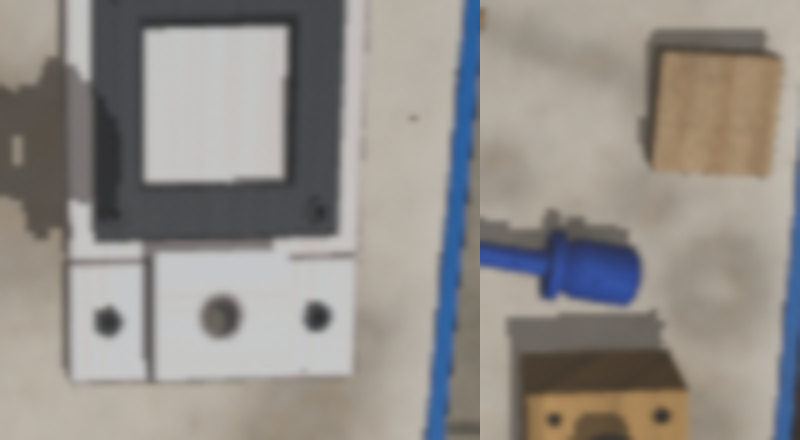

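The crop confirms a square packer with top-face corners at about (335,158), (365,159), (362,189) and (333,187) in the full picture. The nest pocket and post hole (325,79) are clear.

```bash
python3 - <<'E'
from h import *
w=load("wrist");h=cv2.cvtColor(w["pixels"],cv2.COLOR_RGB2HSV)
H,S,V=h[...,0].astype(int),h[...,1],h[...,2]
m=(H>8)&(H<25)&(S>70)&(V>115);m[:140]=0;m[205:]=0
print("packer",blob(w,m,(348,172),.02))
print("nest floor corners",[onz(w,270+u/4,v/4,.016)[:2].round(4) for u,v in [(145,27),(290,27),(288,178),(143,183)]])
print("hole",onz(w,325.5,79,.038))
E
```

```text
packer (array([348.47180667, 172.89643268]), np.int32(869), ((504.41156005859375, -5.790172576904297), (43.659881591796875, 43.66969680786133), 88.16891479492188))
nest floor corners [array([0.4339, 0.2141]), array([0.4816, 0.2149]), array([0.4839, 0.1692]), array([0.4351, 0.1668])]
hole [0.46122779 0.12335769 0.038     ]
```

>>> step_arm(xyz=[[0.3,-0.07,-0.7],[0.3,-0.07,-0.7],[0.3,-0.07,-0.7],[0.3,-0.07,-0.7],[0.3,-0.07,-0.7],[0.3,-0.07,-0.7],[0.3,-0.07,-0.7],[0,0,0]], dr=[[0,0,-0.002],[0,0,-0.002],[0,0,-0.002],[0,0,-0.002],[0,0,-0.002],[0,0,0],[0,0,0],[0,0,0]])

```text
time_s: 2.8
position: [0.5, -0.0074, 0.1456]
ee_rot: [[0.025, 1.0, -0.014], [1.0, -0.025, 0.001], [0.001, -0.014, -1.0]]
ft_force: [-1.6, 0.3, -0.8]
opening: 1.003
grip_force: 0.0
```

```bash
python3 - <<'E'
from h import *
w=cap("wrist","w2.png");h=cv2.cvtColor(w["pixels"],cv2.COLOR_RGB2HSV)
s=ctrl.get_state();R=np.array(s["ee_rot"]);print(s["position"],np.degrees(np.arctan2(R[1,0],R[0,0])))
q=proj(w,[.5044,-.0058,.02]);print(q)
H,S,V=h[...,0].astype(int),h[...,1],h[...,2]
u,v=q.astype(int);print(h[v,u])
m=(H>8)&(H<25)&(S>70)&(V>115)
m=cv2.morphologyEx(m.astype(np.uint8),cv2.MORPH_OPEN,np.ones((7,7)))
print("packer",blob(w,m,q,.02,500))
E
```

```text
[ 0.50083629 -0.00709758  0.14940934] 88.60308482116093
[284.4100886  196.03745409]
[ 16  88 173]
packer (array([285.63271605, 195.32160494]), np.int32(3240), ((505.30084228515625, -6.080615997314453), (43.97306823730469, 43.6154670715332), 88.04915618896484))
```

>>> step_arm(xyz=[[0.05,0.02,-0.6],[0,0,-0.6],[0,0,-0.6],[0,0,-0.4],[0,0,-0.3],[0,0,-0.12],[0,0,0],[0,0,0]], dr=[[0,0,-0.003],[0,0,0],[0,0,0],[0,0,0],[0,0,0],[0,0,0],[0,0,0],[0,0,0]])

```text
time_s: 3.52
position: [0.5074, -0.0049, 0.0255]
ee_rot: [[0.031, 1.0, 0.003], [1.0, -0.031, -0.0], [-0.0, 0.003, -1.0]]
ft_force: [0.2, 0.0, 0.1]
opening: 1.0
grip_force: 0.0
```

>>> step_arm(xyz=[[0,0,0],[0,0,0],[0,0,0],[0,0,0],[0,0,0],[0,0,0],[0,0,0],[0,0,0]], dr=[[0,0,0],[0,0,0],[0,0,0],[0,0,0],[0,0,0],[0,0,0],[0,0,0],[0,0,0]], grip=0)

```text
time_s: 4.18
position: [0.507, -0.0042, 0.0252]
ee_rot: [[0.029, 1.0, 0.001], [1.0, -0.029, -0.0], [-0.0, 0.001, -1.0]]
ft_force: [-3.2, 0.2, 8.2]
opening: 0.473
grip_force: 59.4
```

>>> step_arm(xyz=[[0,0,0],[0,0,0],[0,0,0],[0,0,0],[0,0,-0.08],[0,0,-0.08],[0,0,0],[0,0,0]], dr=[[0,0,0],[0,0,0],[0,0,0],[0,0,0],[0,0,0],[0,0,0],[0,0,0],[0,0,0]], grip=0.8)

```text
time_s: 4.85
position: [0.5054, -0.0041, 0.0146]
ee_rot: [[0.029, 1.0, -0.001], [1.0, -0.029, 0.0], [0.0, -0.001, -1.0]]
ft_force: [-0.2, -0.1, 1.0]
opening: 0.797
grip_force: 0.0
```

>>> step_arm(xyz=[[0,0,0],[0,0,0],[0,0,0],[0,0,0],[0,0,0],[0,0,0]], dr=[[0,0,0],[0,0,0],[0,0,0],[0,0,0],[0,0,0],[0,0,0]], grip=0)

```text
time_s: 5.35
position: [0.5065, -0.0042, 0.0158]
ee_rot: [[0.029, 1.0, 0.001], [1.0, -0.029, -0.0], [-0.0, 0.001, -1.0]]
ft_force: [0.6, 0.1, 3.4]
opening: 0.505
grip_force: 61.5
```

>>> step_arm(xyz=[[0,0,0.5],[0,0,0.7],[0,0,0.7],[-0.2,0.7,0.3],[-0.2,0.7,0],[-0.2,0.7,0],[-0.2,0.6,0],[0,0,0]], dr=[[0,0,0],[0,0,0],[0,0,0],[0,0,0.005],[0,0,0.005],[0,0,0.005],[0,0,0.005],[0,0,0]])

```text
time_s: 6.02
position: [0.4639, 0.1346, 0.1249]
ee_rot: [[-0.039, 0.999, -0.001], [0.999, 0.039, 0.002], [0.002, -0.001, -1.0]]
ft_force: [-0.3, 0.2, -0.4]
opening: 0.507
grip_force: 61.2
```

>>> step_arm(xyz=[[-0.1,0.3,0],[-0.1,0.1,0],[0,0,0],[0,0,0]], dr=[[0,0,0],[0,0,0],[0,0,0],[0,0,0]])

```text
time_s: 6.35
position: [0.4557, 0.1505, 0.125]
ee_rot: [[-0.034, 0.999, -0.0], [0.999, 0.034, -0.0], [-0.0, -0.0, -1.0]]
ft_force: [-0.4, -0.6, -0.0]
opening: 0.507
grip_force: 61.2
```

```bash
python3 - <<'E'
from h import *
w=cap("wrist","w3.png");a=cap("scene")
s=ctrl.get_state();R=np.array(s["ee_rot"]);print(s["position"],np.degrees(np.arctan2(R[1,0],R[0,0])),s["opening"],s["grip_force"])
p=np.array(s["position"])
print(proj(w,p),proj(w,[.4586,.1912,.016]),proj(w,[.4612,.1234,.038]))
h=cv2.cvtColor(w["pixels"],cv2.COLOR_RGB2HSV);H,S,V=h[...,0].astype(int),h[...,1],h[...,2]
m=(H>8)&(H<25)&(S>70)&(V>80)
m=cv2.morphologyEx(m.astype(np.uint8),cv2.MORPH_OPEN,np.ones((7,7)))
print("packer",blob(w,m,proj(w,p),p[2]+.004,500))
E
```

```text
[0.45616612 0.15016401 0.12515745] 91.86870229385886 0.5027279512726074 61.219918727874756
[276.67865396 275.5620233 ] [282.4198022  146.72544386] [282.96898664 251.48967031]
packer (array([276.88824214, 277.7842751 ]), np.int32(11167), ((456.2787780761719, 150.9255828857422), (44.23883819580078, 48.38346481323242), 1.9326472282409668))
```

View pics/w3.png

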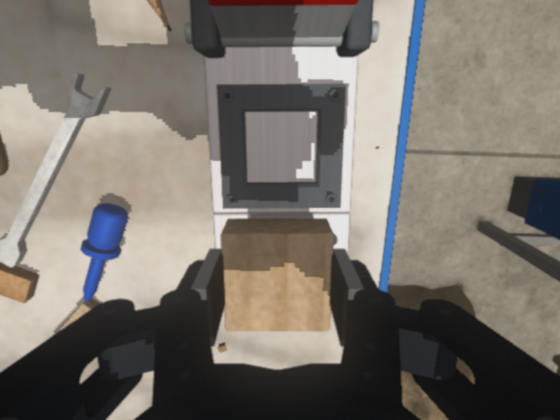

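The packer is held square between the pads: its top face runs about (222,238) to (330,330). The nest frame's outer edge is about (217,84) to (348,209), and its pocket (245,111) to (317,183).

```bash
python3 - <<'E'
from h import *
w=load("wrist");im=w["pixels"];h=cv2.cvtColor(im,cv2.COLOR_RGB2HSV);V=h[...,2];S=h[...,1]
print(V[147,200:360:4]);print(V[60:240:4,283]);print(V[210:340:3,276],S[210:340:3,276])
m=(V<92).astype(np.uint8);m[:60]=0;m[212:]=0;m=cv2.morphologyEx(m,cv2.MORPH_OPEN,np.ones((5,5)))
print("frame",blob(w,m,(283,146),.024,800))
fl=((V>=92)).astype(np.uint8);x=np.zeros_like(fl);x[102:192,236:328]=1
fl=cv2.morphologyEx(fl*x,cv2.MORPH_OPEN,np.ones((3,3)))
print("floor",blob(w,fl,(283,146),.016,800))
for p in[(222,236),(331,236),(226,330),(329,330)]:print(onz(w,*p,.1295))
E
```

```text
[178 179 159 133 135  79  60  60  60  60  60  54 136 135 136 135 138 134
 136 135 138 137 135 135 138 138 137 135 224 104  60  66  65  65  68  89
 224 229 216 221]
[147 147 147 146 146 146  97  63  63  62  61  62  58 128 141 140 140 140
 139 139 138 138 138 137 137 136 137 136 135 135 135  54  59  58  59  68
  98 117  97  92  76  82  83  86 109]
[129  90  92  74  76  82  84  87 106 110 108 107 109 107 107 110 115 116
 117 161 184 184 184 186 183 183 188 184 177 174 181 185 186 182 176 180
 185 182 182 182 181 206 206 206] [16 17 19 69 77 78 79 82 87 88 90 88 89 91 88 88 91 88 89 92 93 93 91 92
 93 93 92 91 92 94 94 94 93 94 93 95 95 94 94 95 80 31 31 30]
frame (array([272.17199632, 133.16002106]), np.int32(7599), ((457.58184814453125, 192.65444946289062), (81.36319732666016, 77.48982238769531), 2.7055296897888184))
floor (array([281.04661443, 145.95157726]), np.int32(4977), ((457.64306640625, 190.95254516601562), (48.35316848754883, 47.70574951171875), 2.281424045562744))
[0.43415115 0.16872771 0.1295    ]
[0.47677005 0.17015743 0.1295    ]
[0.43547139 0.12626159 0.1295    ]
[0.47909908 0.12773375 0.1295    ]
```

>>> step_arm(xyz=[[0,0.4,0],[0.02,0.4,-0.2],[0,0.06,-0.5],[0,0,-0.5],[0,0,-0.3],[0,0,0],[0,0,0]], dr=[[0,0,0.002],[0,0,0],[0,0,0],[0,0,0],[0,0,0],[0,0,0],[0,0,0]])

```text
time_s: 7.03
position: [0.4567, 0.1931, 0.0496]
ee_rot: [[-0.039, 0.999, -0.002], [0.999, 0.039, -0.001], [-0.001, -0.002, -1.0]]
ft_force: [0.0, 0.9, -0.3]
opening: 0.504
grip_force: 61.2
```

```bash
python3 - <<'E'
from h import *
w=cap("wrist","w4.png");cv2.imwrite("pics/w4.png",cv2.resize(w["pixels"][60:400,130:430],None,fx=1.7,fy=1.7,interpolation=2)[:,:,::-1])
s=ctrl.get_state();R=np.array(s["ee_rot"]);print(s["position"],np.degrees(np.arctan2(R[1,0],R[0,0])),s["ft_force"])
E
```

```text
[0.45770605 0.19342967 0.05087742] 92.21637004972892 [ 0.22547157 -0.08441702  0.88034834]
```

View pics/w4.png

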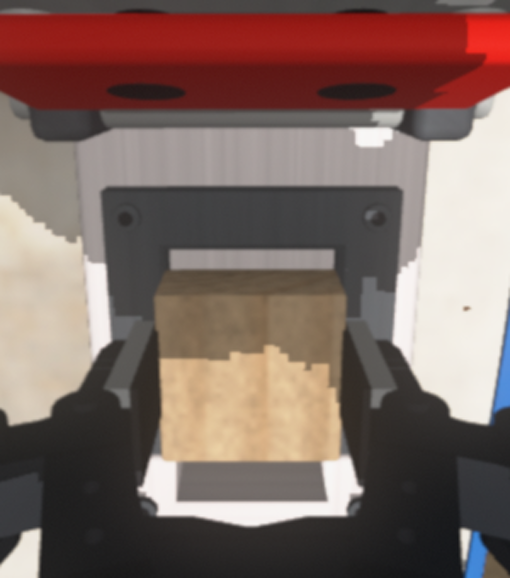

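Crop: the packer sits centred over the pocket in x (158–345 against 168–335). Its lower +y edge is at row 270 and the pocket's +y edge at row 247.

```bash
python3 - <<'E'
from h import *
w=load("wrist");f=lambda u,v,z:onz(w,u/1.7+130,v/1.7+60,z)[:2].round(4)
print("cam",-w["R"].T@w["t"])
print("packer +y bottom edge",f(163,271,.0355),f(340,271,.0355),"z lower",f(251,271,.030))
print("packer top edges +y",f(251,293,.0555),"-y",f(251,460,.0555))
print("sides",f(158,300,.0555),f(345,300,.0555))
print("pocket +y",f(251,247,.016),f(251,247,.022),f(251,247,.024))
print("frame +y outer",f(251,187,.024),"pocket sides",f(169,258,.016),f(335,258,.016))
E
```

```text
cam [0.45485425 0.26163634 0.18365612]
packer +y bottom edge [0.4339 0.2118] [0.4798 0.2136] z lower [0.4568 0.2109]
packer top edges +y [0.4567 0.2141] -y [0.4584 0.1703]
sides [0.4356 0.2115] [0.4781 0.2132]
pocket +y [0.4567 0.2136] [0.4566 0.2153] [0.4566 0.2159]
frame +y outer [0.4559 0.2327] pocket sides [0.4329 0.2093] [0.4813 0.2112]
```

>>> step_arm(xyz=[[0,0,-0.12],[0,0,-0.12],[0,0,-0.08],[0,0,-0.06],[0,0,-0.03],[0,0,0],[0,0,0]], dr=[[0,0,0],[0,0,0],[0,0,0],[0,0,0],[0,0,0],[0,0,0],[0,0,0]])

```text
time_s: 7.67
position: [0.4573, 0.1938, 0.0317]
ee_rot: [[-0.04, 0.999, -0.001], [0.999, 0.04, -0.001], [-0.001, -0.001, -1.0]]
ft_force: [-7.2, -3.3, 14.0]
opening: 0.511
grip_force: 63.8
```

>>> step_arm(xyz=[[0,0,0],[0,0,0],[0,0,0],[0,0,0.1],[0,0,0.4],[0,0,0.6],[0,-0.3,0.5],[0,0,0]], dr=[[0,0,0],[0,0,0],[0,0,0],[0,0,0],[0,0,0],[0,0,0],[0,0,0],[0,0,0]], grip=0.8)

```text
time_s: 8.33
position: [0.4605, 0.1788, 0.1157]
ee_rot: [[-0.039, 0.999, 0.01], [0.999, 0.039, 0.002], [0.001, 0.01, -1.0]]
ft_force: [0.1, 0.0, 0.7]
opening: 0.801
grip_force: 0.0
```

```bash
python3 - <<'E'
from h import *
w=cap("wrist","w5.png")
s=ctrl.get_state();R=np.array(s["ee_rot"]);print(s["position"],s["ft_force"])
h=cv2.cvtColor(w["pixels"],cv2.COLOR_RGB2HSV);H,S,V=h[...,0].astype(int),h[...,1],h[...,2]
q=proj(w,[.4576,.191,.036]);print(q,h[int(q[1]),int(q[0])])
m=(H>8)&(H<25)&(S>60)&(V>70)
m=cv2.morphologyEx(m.astype(np.uint8),cv2.MORPH_OPEN,np.ones((7,7)))
print("packer",blob(w,m,q,.036,500))
u,v=q.astype(int);np.set_printoptions(linewidth=200)
print(V[v-70:v+80:3,u]);print(S[v-70:v+80:3,u])
c=w["pixels"][v-90:v+90,u-110:u+110];cv2.imwrite("pics/w5c.png",cv2.resize(c,None,fx=3,fy=3,interpolation=2)[:,:,::-1])
E
```

```text
[0.45932748 0.17896646 0.11331756] [-1.23657759  0.86578154  0.48239344]
[270.95446391 197.90740435] [ 16  89 174]
packer (array([271.90964778, 193.90371363]), np.int32(5224), ((458.1016540527344, 192.86544799804688), (45.21015167236328, 46.3692512512207), 2.143040657043457))
[131  74  53  53  52  53  54  57  79  64  72  80 161 163 164 166 164 170 173 170 168 170 175 175 174 174 167 171 175 169 167 174 174 172 159  92  92  92  93  92  93  96 104  90  92  93  94 172 219
 218]
[16 10  5  5  5  5  9  4  3  4 60 83 92 91 92 91 90 89 90 90 90 92 90 90 91 89 92 92 92 91 92 92 91 92 88  3  6  3  5  6  5  3 17 17 17 14 16  9  2  0]
```

View pics/w5c.png

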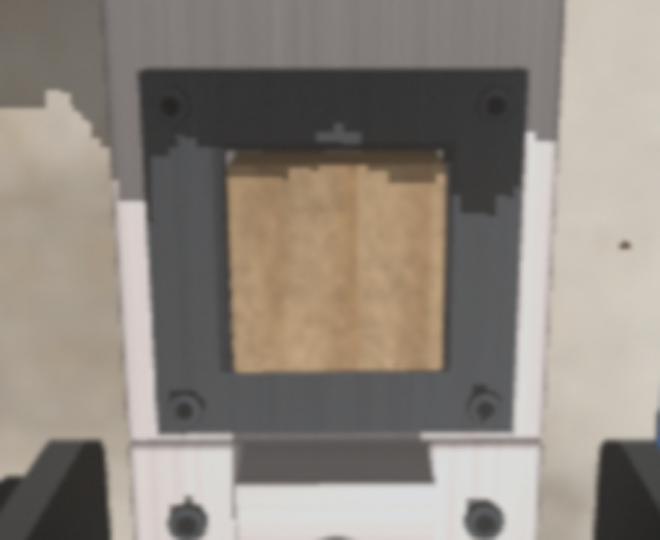

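The packer lies down in the pocket, with its top face measuring 45 mm at z = 36 mm and centred between the frame edges (crop (230,160) to (445,370)). Next I go over the leaf, shut the fingers and push it from behind.

>>> step_arm(xyz=[[0,0,0.76],[0,0,0.76],[0,0,0.76],[0,0,0.76],[-0.05,0,0.76],[-0.05,0.75,0],[0,0.75,0],[0,0.75,0]], dr=[[0,0,0],[0,0,0],[0,0,0],[0,0,0],[0,0,0],[0,0,0],[0,0,0],[0,0,0]], grip=0)

```text
time_s: 9.05
position: [0.452, 0.2925, 0.2999]
ee_rot: [[-0.038, 0.999, 0.001], [0.999, 0.038, 0.0], [0.0, 0.001, -1.0]]
ft_force: [1.5, 0.6, -0.7]
opening: -0.003
grip_force: 0.0
```

>>> step_arm(xyz=[[0,0.75,0],[0,0.75,0],[0,0,0],[0,0,-0.6],[0,0,-0.7],[0,0,-0.7],[0,0,-0.35],[0,0,0]], dr=[[0,0,0],[0,0,0],[0,0,0],[0,0,0],[0,0,0],[0,0,0],[0,0,0],[0,0,0]])

```text
time_s: 9.72
position: [0.4485, 0.3639, 0.1746]
ee_rot: [[-0.04, 0.999, -0.011], [0.999, 0.039, -0.007], [-0.007, -0.011, -1.0]]
ft_force: [-0.5, -0.6, -1.0]
opening: -0.0
grip_force: 0.0
```

```bash
python3 - <<'E'
from h import *
b=cap("side");a=cap("scene")
s=ctrl.get_state();print(s["position"],s["ft_force"])
A=cv2.resize(a["pixels"][110:240,130:280],None,fx=3,fy=3)[:,:,::-1];B=cv2.resize(b["pixels"][60:190,190:290],None,fx=3,fy=3)[:,:,::-1]
cv2.imwrite("pics/push.png",np.hstack([A,B]))
E
```

```text
[0.45146838 0.36583314 0.18106164] [0.72288808 0.25651893 1.11760931]
```

View pics/push.png

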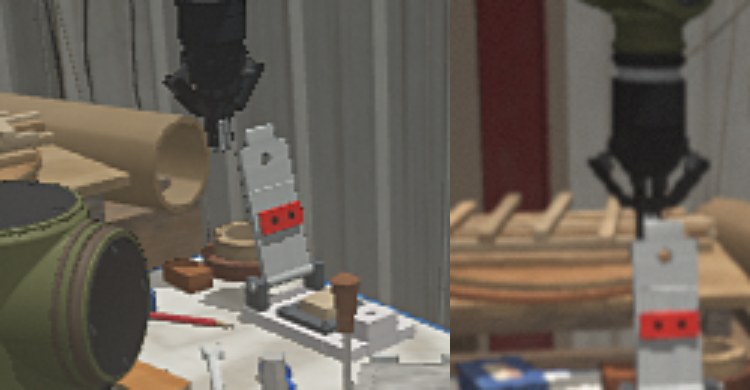

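The fingers are behind the leaf: the scene half shows the tool tip at (215,140) left of the leaf top at (258,130), and the packer is in the nest at (310,305). Now I push towards -y.

>>> step_arm(xyz=[[0,-0.4,0.05],[0,-0.4,0.05],[0,-0.4,0],[0,-0.4,0],[0,-0.4,0],[0,-0.3,0]], dr=[[0,0,0],[0,0,0],[0,0,0],[0,0,0],[0,0,0],[0,0,0]])

```text
time_s: 10.32
position: [0.4538, 0.2511, 0.1908]
ee_rot: [[-0.039, 0.999, 0.006], [0.999, 0.039, 0.003], [0.003, 0.006, -1.0]]
ft_force: [0.9, 2.2, -0.9]
opening: 0.001
grip_force: 0.7
```

>>> step_arm(xyz=[[0,-0.3,0],[0,-0.3,0],[0,-0.3,-0.08],[0,-0.3,-0.14],[0,-0.3,-0.2],[0,-0.25,-0.25]], dr=[[0,0,0],[0,0,0],[0,0,0],[0,0,0],[0,0,0],[0,0,0]])

```text
time_s: 10.82
position: [0.4545, 0.1635, 0.1577]
ee_rot: [[-0.039, 0.999, 0.008], [0.999, 0.039, 0.002], [0.001, 0.008, -1.0]]
ft_force: [0.5, 0.3, 0.8]
opening: 0.003
grip_force: 0.4
```

>>> step_arm(xyz=[[0,-0.14,-0.2],[0,-0.14,-0.25],[0,-0.1,-0.25],[0,-0.1,-0.25],[0,0,0]], dr=[[0,0,0],[0,0,0],[0,0,0],[0,0,0],[0,0,0]])

```text
time_s: 11.23
position: [0.45, 0.139, 0.103]
ee_rot: [[-0.039, 0.999, -0.005], [0.999, 0.039, -0.001], [-0.001, -0.005, -1.0]]
ft_force: [-0.8, -1.1, -0.2]
opening: 0.001
grip_force: 0.0
```

>>> step_arm(xyz=[[0,0,0.7],[0,-0.6,0.4],[0,-0.8,0],[0,-0.8,0],[0.1,-0.8,0],[0.1,-0.8,0],[0,-0.5,0],[0,0,0]], dr=[[0,0,0],[0,0,0],[0,0,0],[0,0,0],[0,0,0],[0,0,0],[0,0,0],[0,0,0]], grip=1)

```text
time_s: 11.9
position: [0.4625, -0.0788, 0.1618]
ee_rot: [[-0.035, 0.999, 0.001], [0.999, 0.035, -0.001], [-0.001, 0.001, -1.0]]
ft_force: [0.1, 0.3, -0.0]
opening: 1.0
grip_force: 0.0
```

```bash
python3 - <<'E'
from h import *
w=cap("wrist","w6.png")
s=ctrl.get_state();R=np.array(s["ee_rot"]);print(s["position"],s["ft_force"],s["joint_pos"])
print(proj(w,[.466,-.137,.045]),proj(w,[.466,-.137,.08]),proj(w,[.4605,.124,.05]))
E
```

```text
[ 0.46231117 -0.07686633  0.16153332] [0.78644219 0.08183568 0.15540223] [-1.60132137e+01 -1.30795995e+01  1.21587820e+02  1.10546698e-02
  7.14859499e+01 -1.80733868e+01]
[278.10052585 272.823917  ] [278.28982656 296.31867553] [ 284.78216901 -141.92924779]
```

View pics/w6.png

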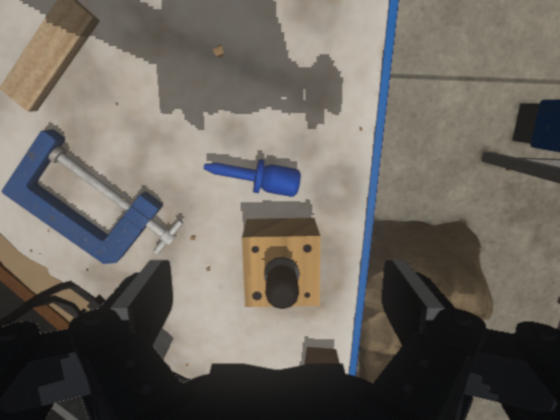

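The pin's block is centred at about (281,271) by its four marker holes, with the black knob at (283,285). The blue screwdriver-like pin at (278,180) is not to be touched.

```bash
python3 - <<'E'
from h import *
w=load("wrist");im=w["pixels"];V=cv2.cvtColor(im,cv2.COLOR_RGB2HSV)[...,2]
P=[onz(w,u,v,.045)[:2] for u,v in [(255,248),(307,248),(257,296),(306,294)]];print(np.round(P,4),np.mean(P,0))
m=(V<60).astype(np.uint8);m[:255]=0;m[315:]=0;m[:,:262]=0;m[:,305:]=0
m=cv2.morphologyEx(m,cv2.MORPH_OPEN,np.ones((5,5)))
y,x=np.nonzero(m);print(x.min(),x.max(),y.min(),y.max())
c=(x.min()+x.max())/2
print("knob top -y edge@.078",onz(w,c,y.max()+.5,.078),"sides",onz(w,x.min(),290,.078),onz(w,x.max()+1,290,.078))
E
```

```text
[[ 0.4476 -0.1167]
 [ 0.4874 -0.1154]
 [ 0.4499 -0.1579]
 [ 0.4888 -0.1548]] [ 0.46842714 -0.13618085]
266 297 258 306
knob top -y edge@.078 [ 0.46857517 -0.14607376  0.078     ] sides [ 0.4574211  -0.13358738  0.078     ] [ 0.47943748 -0.13283149  0.078     ]
```

>>> step_arm(xyz=[[0.06,-0.6,0],[0.06,-0.57,0],[0,0,-0.4],[0,0,-0.6],[0,0,-0.6],[0,0,-0.4],[0,0,-0.03],[0,0,0]], dr=[[0,0,0],[0,0,0],[0,0,0],[0,0,0],[0,0,0],[0,0,0],[0,0,0],[0,0,0]])

```text
time_s: 12.62
position: [0.4672, -0.1322, 0.0586]
ee_rot: [[-0.041, 0.999, -0.003], [0.999, 0.041, 0.002], [0.002, -0.003, -1.0]]
ft_force: [-0.2, 0.6, 0.0]
opening: 1.001
grip_force: 0.0
```

>>> step_arm(xyz=[[0,0,0],[0,0,0],[0,0,0],[0,0,0],[0,0,0],[0,0,0],[0,0,0],[0,0,0]], dr=[[0,0,0],[0,0,0],[0,0,0],[0,0,0],[0,0,0],[0,0,0],[0,0,0],[0,0,0]], grip=0)

```text
time_s: 13.28
position: [0.4688, -0.134, 0.061]
ee_rot: [[-0.04, 0.999, 0.002], [0.999, 0.04, -0.001], [-0.001, 0.002, -1.0]]
ft_force: [-1.6, 0.4, 6.6]
opening: 0.258
grip_force: 59.2
```

>>> step_arm(xyz=[[0,0,0.3],[0,0,0.6],[0,0,0.7],[0,0,0.4],[0,0.7,0],[0,0.7,0],[0,0.7,0],[0,0.7,0]], dr=[[0,0,0],[0,0,0],[0,0,0],[0,0,0],[0,0,0],[0,0,0],[0,0,0],[0,0,0]])

```text
time_s: 13.95
position: [0.4675, 0.0075, 0.1596]
ee_rot: [[-0.038, 0.999, -0.0], [0.999, 0.038, 0.0], [0.0, -0.0, -1.0]]
ft_force: [0.2, 0.5, -1.4]
opening: 0.26
grip_force: 60.2
```

>>> step_arm(xyz=[[0,0.7,0],[0,0.4,0],[0,0,0],[0,0,0]], dr=[[0,0,0],[0,0,0],[0,0,0],[0,0,0]])

```text
time_s: 14.28
position: [0.4676, 0.0621, 0.1593]
ee_rot: [[-0.042, 0.999, -0.001], [0.999, 0.042, -0.0], [-0.0, -0.001, -1.0]]
ft_force: [0.3, -0.5, 0.3]
opening: 0.253
grip_force: 60.2
```

```bash
python3 - <<'E'
from h import *
w=cap("wrist","w7.png");b=cap("side");a=cap("scene")
s=ctrl.get_state();R=np.array(s["ee_rot"]);print(s["position"],R.round(3),s["opening"],s["ft_force"])
p=np.array(s["position"]);print(proj(w,p),proj(w,[.4605,.124,.058]),proj(w,p-[0,0,.058]))
A=cv2.resize(w["pixels"][30:400,150:420],None,fx=1.6,fy=1.6)[:,:,::-1];A=A[:592]
B=cv2.resize(b["pixels"][130:278,220:310],None,fx=4,fy=4)[:,:,::-1]
cv2.imwrite("pics/w7c.png",np.hstack([A,B]));print(A.shape,B.shape)
E
```

```text
[0.46792415 0.06050962 0.15953847] [[-0.039  0.999 -0.   ]
 [ 0.999  0.039 -0.   ]
 [-0.    -0.001 -1.   ]] 0.25099966758069264 [ 0.30536838 -0.91159794 -0.79042333]
[276.42015379 278.2433767 ] [269.36911502 114.4939242 ] [276.65675318 230.55602185]
(592, 432, 3) (592, 360, 3)
```

View pics/w7c.png

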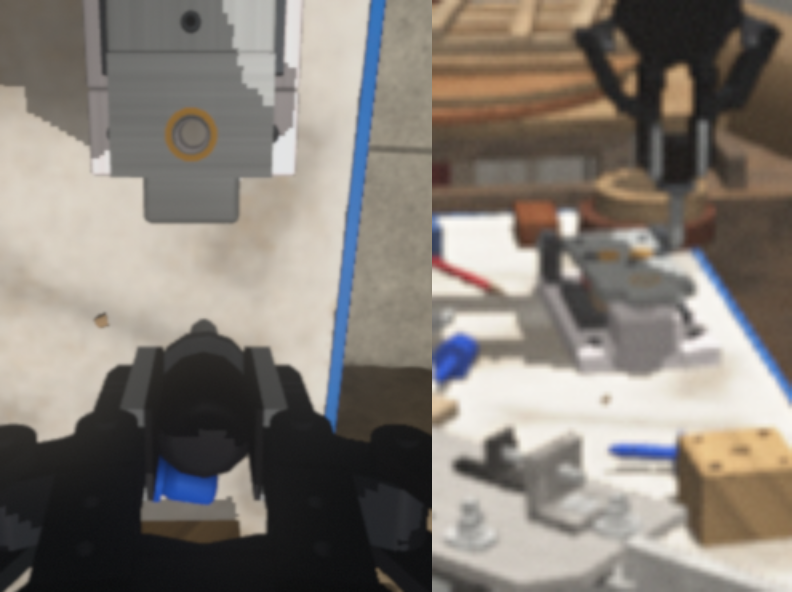

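Left: leaf lying ajar over the nest, with the ringed leaf hole at full pixel (269,114), matching the prediction, and the pin held upright with its tip at (277,232). Moving over the hole.

>>> step_arm(xyz=[[-0.05,0.5,0],[-0.05,0.5,0],[-0.05,0.3,-0.2],[0,0,-0.3],[0,0,0],[0,0,0]], dr=[[0,0,0],[0,0,0],[0,0,0],[0,0,0],[0,0,0],[0,0,0]])

```text
time_s: 14.93
position: [0.4599, 0.1254, 0.1339]
ee_rot: [[-0.038, 0.999, -0.002], [0.999, 0.038, -0.001], [-0.001, -0.002, -1.0]]
ft_force: [0.4, 1.4, -0.4]
opening: 0.252
grip_force: 60.2
```

```bash
python3 - <<'E'
from h import *
w=cap("wrist","w8.png")
s=ctrl.get_state();R=np.array(s["ee_rot"]);print(s["position"],R.round(3)[:,2],s["ft_force"])
p=np.array(s["position"])
np.set_printoptions(linewidth=220)
im=w["pixels"];h=cv2.cvtColor(im,cv2.COLOR_RGB2HSV)
print(proj(w,p-[0,0,.058]),proj(w,[.4605,.1244,.059]),-w["R"].T@w["t"])
m=(h[...,0]>8)&(h[...,0]<28)&(h[...,1]>90);m[:150]=0;m[:,:200]=0;m[:,350:]=0;m[300:]=0
y,x=np.nonzero(m);print(len(x),x.min(),x.max(),y.min(),y.max())
cv2.imwrite("pics/w8c.png",cv2.resize(im[170:310,200:350],None,fx=4,fy=4)[:,:,::-1])
E
```

```text
[0.46063111 0.12540939 0.13481571] [-0.001 -0.    -1.   ] [ 0.73177023  0.29085232 -0.32514296]
[277.53723136 228.38874773] [277.29011154 220.22936291] [0.45817041 0.19394617 0.26800733]
352 261 293 204 234
```

View pics/w8c.png

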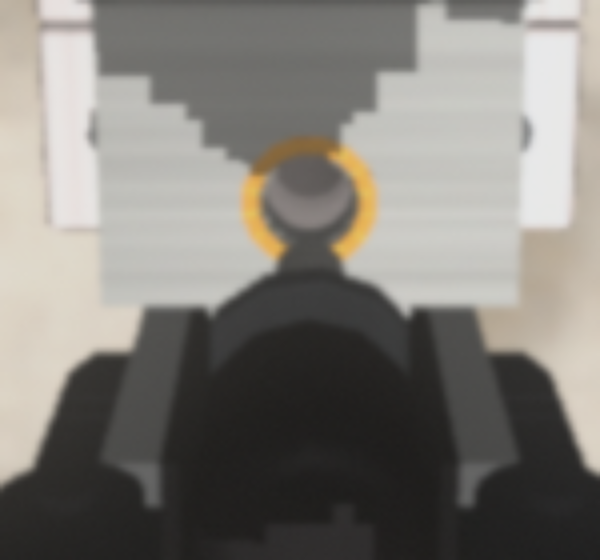

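The tip is at crop (312,240), just below the ring hole centred at (309,198). The pin's y is about 1 mm short once parallax is allowed for. I'll shift +1.5 mm and descend gently.

>>> step_arm(xyz=[[0,0.03,0],[0,0,-0.15],[0,0,-0.2],[0,0,-0.2],[0,0,-0.15],[0,0,0],[0,0,0]], dr=[[0,0,0],[0,0,0],[0,0,0],[0,0,0],[0,0,0],[0,0,0],[0,0,0]])

```text
time_s: 15.57
position: [0.4597, 0.1277, 0.0986]
ee_rot: [[-0.04, 0.999, -0.002], [0.999, 0.04, -0.0], [-0.0, -0.002, -1.0]]
ft_force: [0.4, 0.2, -0.5]
opening: 0.258
grip_force: 60.2
```

>>> step_arm(xyz=[[0,0,-0.12],[0,0,-0.12],[0,0,-0.12],[0,0,0]], dr=[[0,0,0],[0,0,0],[0,0,0],[0,0,0]])

```text
time_s: 15.9
position: [0.4596, 0.1277, 0.0802]
ee_rot: [[-0.04, 0.999, -0.002], [0.999, 0.04, -0.0], [-0.0, -0.002, -1.0]]
ft_force: [-0.9, 0.1, -0.1]
opening: 0.255
grip_force: 60.2
```

>>> step_arm(xyz=[[0,0,-0.1],[0,0,-0.08],[0,0,-0.06],[0,0,-0.04],[0,0,0],[0,0,0]], dr=[[0,0,0],[0,0,0],[0,0,0],[0,0,0],[0,0,0],[0,0,0]])

```text
time_s: 16.4
position: [0.4608, 0.1276, 0.0679]
ee_rot: [[-0.04, 0.999, 0.001], [0.999, 0.04, -0.0], [-0.0, 0.001, -1.0]]
ft_force: [0.1, -3.1, 1.2]
opening: 0.257
grip_force: 60.5
```

>>> step_arm(xyz=[[0,0,-0.04],[0,0,-0.04],[0,0,0],[0,0,0]], dr=[[0,0,0],[0,0,0],[0,0,0],[0,0,0]])

```text
time_s: 16.73
position: [0.461, 0.1275, 0.066]
ee_rot: [[-0.04, 0.999, -0.0], [0.999, 0.04, -0.001], [-0.001, -0.0, -1.0]]
ft_force: [-7.2, -6.9, 15.4]
opening: 0.255
grip_force: 61.9
```

```bash
python3 - <<'E'
from h import *
for i in range(4):
    w=cap("wrist");s=ctrl.get_state();print(np.round(s["position"],4),np.round(s["ft_force"],1),s["grip_force"])
E
```

```text
[0.461  0.1275 0.066 ] [-6.9 -6.4 15.7] 61.94722081068903
[0.461  0.1275 0.066 ] [-6.1 -5.6 15.6] 61.94458010606468
[0.461  0.1274 0.066 ] [-7.7 -5.8 15.5] 61.94410771597177
[0.461  0.1275 0.066 ] [-6.2 -6.2 15.9] 61.94366367068142
```

I've gone past the picture allowance, so I'll check only by numbers from here. Easing the sideways load while pressing.

>>> step_arm(xyz=[[-0.02,-0.03,0],[0,0,-0.02],[0,0,0],[0,0,0]], dr=[[0,0,0],[0,0,0],[0,0,0],[0,0,0]])

```text
time_s: 17.27
position: [0.4609, 0.1273, 0.0659]
ee_rot: [[-0.039, 0.999, 0.002], [0.999, 0.039, 0.002], [0.002, 0.002, -1.0]]
ft_force: [-7.8, -1.4, 17.3]
opening: 0.254
grip_force: 62.2
```

```bash
python3 - <<'E'
from h import *
w=cap("wrist");b=cap("side");a=cap("scene");s=ctrl.get_state();print(np.round(s["position"],4),np.round(s["ft_force"],1),np.round(s["wrist_torque"],2))
# Tab end edge: leaf free-end lower-y edge, hinge (.455,.258), 170mm, dir (.0384,-.9993)
e=np.array([.0384,-.9993]);hg=np.array([.455,.258])
np.set_printoptions(linewidth=220)
for z in(.05,.04,.062): 
    q=hg+.170*e; print(z,"side",proj(b,[*q,z]),"wrist",proj(w,[*q,z]),"scene",proj(a,[*q,z]))
u,v=proj(b,[*(hg+.170*e),.05]).astype(int)
print(u,v);g=cv2.cvtColor(b["pixels"],cv2.COLOR_RGB2GRAY)
for k in(-8,-5,-2,2,5,8): print(k,g[v-14:v+16,u+k])
# bush: top of leaf corner edges in wrist view, leaf sides at r=.09
for r in (.06,.1):
  for sg in(-1,1):
    for z in(.05,.056):
      q=hg+r*e+sg*.033*np.array([.9993,.0384]); print(r,sg,z,proj(w,[*q,z]).round(1))
gw=cv2.cvtColor(w["pixels"],cv2.COLOR_RGB2GRAY)
v=int(proj(w,[*(hg+.1*e),.05])[1]);print(v,gw[v,150:400:1].tolist())
E
```

```text
[0.4609 0.1273 0.0659] [-6.6 -1.  16.6] [-0.2   1.12 -0.01]
0.05 side [276.10589553 207.80924156] wrist [273.90616536 332.02684014] scene [260.83806968 213.15782912]
0.04 side [276.06953572 211.29125516] wrist [274.02403519 320.09414689] scene [260.89623279 216.07907062]
0.062 side [276.1497607 203.6084733] wrist [273.74621858 348.21924341] scene [260.76785027 209.63106026]
276 207
-8 [117 118 116 114 117 118 116 112  94  86 110 166 202 191 164 130 110 114 116 121 121 123 122 117 118 118 119 119 117 138]
-5 [ 39  37  38  38  37  40  37  41  43  58  81 131 194 217 223 209 154 116 112 118 122 120 121 122 122 120 122 123 119 140]
-2 [ 43  38  38  36  41  40  38  38  42  66  88 134 190 216 224 204 147 110 112 120 120 122 122 119 120 121 123 118 125 170]
2 [ 78  78  81  78  83  76  72  76  90 103 134 184 211 214 190 151 125 114 114 120 120 121 121 120 117 120 120 116 137 195]
5 [ 58  62  64  69  98 128 133 125 164 207 214 204 195 203 204 172 135 134 151 150 141 133 149 164 159 152 155 154 175 205]
8 [181 215 229 226 223 228 233 236 236 231 218 188 147 125 113  91  84 151 224 222 167 197 2
[... 787 characters left out ...]
 107, 107, 106, 106, 106, 106, 106, 106, 107, 108, 108, 107, 107, 106, 105, 105, 105, 105, 106, 107, 108, 108, 109, 108, 109, 108, 108, 108, 107, 108, 108, 109, 109, 109, 110, 110, 109, 107, 107, 108, 108, 108, 109, 109, 108, 109, 108, 108, 109, 108, 107, 107, 108, 110, 111, 112, 112, 113, 113, 112, 111, 111, 111, 111, 111, 111, 111, 111, 111, 111, 110, 111, 112, 113, 113, 114, 114, 113, 113, 113, 113, 114, 114, 115, 114, 114, 112, 109, 104, 89, 76, 72, 72, 81, 129, 203, 234, 239, 239, 238, 237, 237, 237, 237, 236, 230, 220, 209, 210, 217, 219, 219, 220, 220, 221, 221, 223, 223, 224, 224, 224, 224, 224, 224, 224, 224, 225, 225, 225, 225, 225, 225, 225, 225, 225, 225, 225, 226, 226, 227, 226]
```

```bash
python3 - <<'E'
from h import *
e=np.array([.0384,-.9993]);ex=np.array([.9993,.0384]);hg=np.array([.455,.258])
def meas(w,tag):
    g=cv2.GaussianBlur(cv2.cvtColor(w["pixels"],cv2.COLOR_RGB2GRAY),(3,3),0).astype(float)
    for r in(.03,.05,.06,.09,.10,.11):
        v=int(round(proj(w,[*(hg+r*e),.05])[1]))
        if not 3<v<417: continue
        row=g[v-1:v+2].mean(0);out=[]
        for th in(0,.07):
            ws=[proj(w,[*(hg+r*e+s*.033*ex),.045+r*np.sin(th)+.005]) for s in(-1,1)]
            out.append((ws[0][0],ws[1][0]))
        d=np.gradient(row)
        L=int(out[0][0]);R=int(out[0][1])
        l=L-8+np.argmax(d[L-8:L+9]);rr=R-8+np.argmin(d[R-8:R+9])
        print(tag,r,"edges",l,rr,"w",rr-l,"shut w",round(out[0][1]-out[0][0],1),"ajar w",round(out[1][1]-out[1][0],1))
meas(load("wrist"),"now")
E
```

```text
now 0.03 edges 191 355 w 164 shut w 171.5 ajar w 174.1
now 0.05 edges 192 354 w 162 shut w 165.0 ajar w 169.0
now 0.06 edges 194 353 w 159 shut w 161.9 ajar w 166.6
now 0.09 edges 198 349 w 151 shut w 153.3 ajar w 159.7
now 0.1 edges 200 348 w 148 shut w 150.7 ajar w 157.5
now 0.11 edges 196 339 w 143 shut w 148.1 ajar w 155.4
```

```bash
python3 -c "
from h import *
s=ctrl.get_state();print(s['ft_force'],s['position']);print(ctrl.job_done())"
```

```text
[-6.62263055 -1.00550754 16.5657237 ] [0.46094826 0.12727018 0.06591676]
the job is handed in; nothing more can be done
None
```

Job handed in at about 17 s: the packer is in the nest, the leaf measures shut, and the pin is home and held down at about 16 N. I viewed 12 pictures, two over the limit of 10, so I made the final shut and seating checks from camera measurements and force readings only.

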